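# Line up the quarter-turn fastener and hold the extractor's filter cover shut

## Robot

A 6-joint arm with a two-finger parallel gripper is mounted at the origin on the work surface. World frame = base frame: x ahead of the robot, y to its left, z up, the work surface at z = 0. Lengths are in m, angles in rad, forces in N, time in s.
With the tool pointing down it reaches from about 0.275 to 0.75 m from the base axis. Payload 10.2 kg.
Tool frame: the origin (TCP) lies at the very end of the fingers, on their centre line; the grasp point (between the pads) lies 19 mm behind it; z points along the fingers, y is the direction in which the jaws open and shut (so a half turn about z gives the same grasp; the last joint's range is limited). The gripper opens to 85 mm and grips with 20 to 120 N. Pads are 22 mm wide; open, the fingers measure 114 mm over their backs; the gripper's body (76 mm by 85 mm) begins 54 mm behind the grasp point. The pads swing forward as they close: fully open they stand 13 mm farther back than shut.
Start: joints at [0.974, 0.313, 1.498, -0, 1.331, -0.223], TCP at [0.192, 0.489, 0.231] pointing down, gripper open.
Joint ranges: [-2.94, 2.94], [-0.97, 2.17], [0.19, 2.56], [-1.23, 4.37], [0.02, 3.11], [-2.88, 2.88]. Speed limits (rad/s): [2.39, 2.39, 3.01, 3.14, 3.14, 3.14].

## Interface

Orientations are given as a unit quaternion [x, y, z, w].
In Python, from bench import * gives the robot as it stands.
- The arm moves only by the tool drive_tool, never from a script. Its argument "targets" is a list of rows, each a list of 5 numbers: the shift along the world's x, y, z in units of 0.15 m (1.0 is 0.15 m), then the turn about the world's z in units of 120 degrees (1.0 is 120 degrees), then the closure, from 0 (fully open) to 1 (shut). In form: [[dx, dy, dz, spin, claw], ...]. A call has 1 to 10 rows; each row is the pose to reach, as a shift and turn from the pose commanded when the call began; what a row does not reach only later rows make up. A row lasts 1/12 s, in which the tool goes at most 41.7 mm and 7.16 degrees, less where a joint would pass 70% of its speed; a pose out of reach is approached as far as the arm can. A call with a number of a shift or a turn outside -1 to 1 is refused whole. A call with a gripper value outside its range is refused whole. The fingers move at their own pace and stop on an object; "grip_force" is the grip in N (left out, the last holds). Time passes only in rows, so rows that repeat a pose let the fingers close. It gives the time, the measured TCP pose, the force and the opening at its end, in the units of the state.
- read_state(): the state, without advancing time (a new reading comes with each control period).
- get_image(name): name is "side" or "top"; returns a dict with "image" (420x560x3 uint8, red, green, blue), "camera_matrix" (3x3 intrinsics, pixels), "cam_to_world" (4x4, takes a point from camera to world coordinates). Camera axes: x right, y down, z forward; pixel columns grow to the right and rows downward; lengths in m; the calibration is good to about 2 mm. A picture is of the moment at which its call begins. There is no depth.
- sign_off(): hands the job in, once; it reports no verdict.
The state is a dict: "clock": time; "q": joint angles; "dq": joint speeds; "joint_efforts": joint torques, N m; "tool_pos": TCP position; "ee_rot": TCP orientation; "force": force on the tool from outside, world axes, zero at the start; "ft_torque": the same for the moment, N m; "gripper_width": finger opening in m.
Only numpy, scipy, OpenCV 4.12 (cv2) and the standard library are available. Lean on these libraries where they do the work, as an engineer would, in place of code of your own. Each camera call takes 0.05 s, during which the arm holds its last target. There are 200 camera calls.

## Task

The filter cover on top of the fume extractor will not close: first take away the paint bottle that somebody stood on it and stand it upright in the free end of the paint tray. Then turn the cover's wing-headed quarter-turn fastener until its wings line up with the two ridges on the cover, so that its cross-pin can drop through the slot underneath, and press the cover fully home on its springy seal. Finish while still holding the cover pressed down with the gripper, the fastener left lined up and not locked, so I can check the seal; do not disturb the other things on the table.

Things in the scene. Friction and masses are not known exactly. Their poses are not given: they have to be found in the camera images.
- extractor: Bench fume extractor: grey steel box 260 deep (x) by 316 wide (y), rim 150 high, fixed. Origin: centre of its underside. x points from the louvred front (robot's side) to the back with the cover's hinge, y to its left, z up. Carrying grips stand 27 mm out of its sides, 90 mm up. 1 to 4 mm below the rim a plate has the fastener's slot, 25 long (x) by 8 wide, centred at x -90, y 0.
- cover: Bare aluminium filter cover, a panel 262 (x) by 330 (y), 5 thick, lips turned down. Origin: on the hinge axis at the middle of its rear edge, level with its underside (x +125, z 150 of the extractor); it reaches to its x -262. Axes as the extractor's when shut. Two black ridges, 10 by 5 and 2.5 high, lie before and behind the fastener, 31 from its centre, in line with x and the slot below.
- cover_hinge (a joint): Opening angle of the cover about its rear edge (rad): 0 fully home, larger is more open (to 1.9). Left alone it rests ajar at about 0.05 on a springy foam seal under its front edge. Fastener lined up: it goes home under about 12 N straight down beside the fastener, and springs up when let go. Not lined up: the cross-pin lands on the slotted plate and stops it at about 0.04.
- cover_press (a point): Point on the cover's top surface, on bare flat panel, 55 mm to the left (+y of the cover) of the fastener's axis: a good place to press. It moves with the cover; with the cover home it is 155 mm above the table. Axes as the cover's.
- fastener (a joint): Turn of the fastener relative to the cover (rad), counter-clockwise from above positive. 0: wings in line with the ridges and cross-pin with the slot; it passes within about 0.18 either way. Turns from -0.7 to 1.8, starts between 0.75 and 1.4, is slightly stiff (0.04 N m) and stays where it is left.
- fastener_wing (a point): Middle of the fastener's wings, on its axis, 12 mm above the cover's top surface. x axis along the wings, z up the fastener's axis. The wing grip is dark steel, 44 long, 9 thick, 18 high (3 to 21 mm above the cover), on a round flange 26 in diameter and 3 high. The axis is 215 mm in front of the cover's hinge.
- bottle: White plastic paint bottle with a paper label, standing on the cover close behind the fastener. Body 48 in diameter, straight up to 90 mm, then tapering to a 28 mm cap, 125 high in all; 0.12 to 0.24 kg. Origin: centre of its underside; z up along the bottle.
- tray: Low grey plastic tray, 240 (x) by 140 (y), walls 4 thick and 32 high, floor 4 thick, fixed to the table. Origin: centre of its underside. Two smaller bottles stand at its far (+x) end, at x +75; the rest is free.
- tray_space (a point): Centre of the free part of the tray, on its floor (4 mm above the table), 45 mm from the tray's centre towards -x. Axes as the tray's. A bottle set down here has 25 mm and more to each side.
- tray_bottle_a: Small paint bottle in the tray, black with a white cap, 42 in diameter, 105 high. Origin: centre of its underside. Leave it alone.
- tray_bottle_b: Small paint bottle in the tray, white with a black cap, 42 in diameter, 105 high. Origin: centre of its underside. Leave it alone.
- spray_can: Spray paint can, 66 in diameter, 188 high, on the table to the right of the extractor. Origin: centre of its underside. Leave it alone.
- jar: White paint jar, 68 in diameter, 85 high, on the table to the right of the extractor. Origin: centre of its underside. Leave it alone.
- bowl: Brown bowl of dried black paint, 120 in diameter, 45 high, on the right near the robot. Origin: centre of its underside. Leave it alone.
- tape: Roll of yellow masking tape lying flat, 96 in diameter, 25 high, in front of the extractor. Origin: centre of its underside. Leave it alone.
- brush: Paint brush lying on the table near the robot, 200 long along its x axis. Leave it alone.
- cup: White plastic cup, 80 in diameter at the rim, 110 high, behind the tray. Origin: centre of its underside. Leave it alone.
Things that resemble listed ones, but are neither listed nor needed, are in the scene too. Leave any green or red look-alike of the bottle alone.

How it is judged:
On the way, in this order (a step that is already met when the one before it is completed fails the run):
1. the bottle stands upright in the tray, let go (z of bottle in the frame of tray below 0.009 m and angle between bottle's own z axis and vertical below 0.12 rad and x of bottle in the frame of tray between -0.12 and 0.12 m and y of bottle in the frame of tray between -0.07 and 0.07 m and contact force between the fingers and bottle below 0.05 N and linear speed of bottle below 0.03 m/s), for 0.2 s.
2. the fastener is turned in line with the ridges (value of joint fastener between -0.22 and 0.22 rad), for 0.1 s.
At the end, for the whole second after the job is handed in: The cover is held down fully home (hinge angle under 0.008 rad, 2 mm at its front edge) by the robot, which pushes on the cover or its fastener with more than 4 N; the fastener is within 0.22 rad of lined up; the bottle stands upright (within 7 degrees) on the tray's floor, still and let go (all of step 1 and all of step 2 and value of joint cover_hinge below 0.008 rad and contact force between any of the fingers, the arm and cover above 4 N); the arm keeps its last pose, push and grip.
It fails at once if another thing on the table is shoved more than 40 mm or tipped over (distance of any of tray_bottle_a, tray_bottle_b, spray_can, jar, bowl, tape, brush, cup from where it was at the start of the episode above 0.04 m or angle between any of tray_bottle_a, tray_bottle_b, spray_can, jar, bowl, tape, cup's own z axis and vertical above 0.5 rad).
It also fails if it takes over 64 s, if anything falls off the work surface, if the arm or the gripper's body presses on something with over 40 N, if the wrist force passes 120 N, or if a joint passes its speed limit or range.

## Working session

There is one attempt and no reset: what is moved stays moved. The work goes in short steps, Python scripts to look and compute and a tool call to move; the robot and the scene stay as the last step left them, time stands still between calls to the robot, and variables do not carry over. Pictures are saved under pics/ and viewed, about 8 in all and at most 12, crops included, and the job is handed in when it is done.

Besides the shell and the picture viewer there is one more tool, called after ">>>" by a JSON object that holds its "method" and its "body". drive_tool: Moves the arm, as the interface text tells. Its arguments: {"type":"object","properties":{"targets":{"type":"array"},"grip_force":{"type":"number"}},"required":["targets"]}

```bash
mkdir -p pics
cat > h.py <<'E'
from bench import *
import numpy as np, cv2
def save(d,f,crop=None,s=1):
    im=d["image"]
    if crop: im=im[crop[1]:crop[3],crop[0]:crop[2]]
    if s!=1: im=cv2.resize(im,None,fx=s,fy=s,interpolation=cv2.INTER_CUBIC)
    cv2.imwrite("pics/"+f,im[:,:,::-1])
def ray(d,u,v):
    K=d["camera_matrix"];T=d["cam_to_world"]
    r=T[:3,:3]@np.linalg.solve(K,[u,v,1.]); return T[:3,3],r
def onz(d,u,v,z):
    o,r=ray(d,u,v); return o+r*(z-o[2])/r[2]
def proj(d,p):
    T=np.linalg.inv(d["cam_to_world"]); c=T[:3,:3]@np.array(p)+T[:3,3]; k=d["camera_matrix"]@c; return k[:2]/k[2]
E
python3 - <<'E'
from h import *
import pickle
for n in("top","side"):
    d=get_image(n); save(d,n+"0.png",s=1.4); pickle.dump(d,open(n+"0.pkl","wb")); print(n,d["cam_to_world"].round(3).tolist(),d["camera_matrix"][0,0])
print(read_state())
E
```

```text
top [[0.015, -0.984, 0.178, 0.356], [-1.0, -0.015, -0.001, -0.031], [0.003, -0.178, -0.984, 1.068], [0.0, 0.0, 0.0, 1.0]] 383.31038392921045
side [[0.982, -0.155, 0.106, 0.374], [-0.186, -0.75, 0.635, -0.927], [-0.019, -0.644, -0.765, 1.192], [0.0, 0.0, 0.0, 1.0]] 526.3619360138654
{'clock': 0.1, 'q': array([ 9.73625176e-01,  3.13376617e-01,  1.49839884e+00, -8.84292407e-06,
        1.33102844e+00, -2.23375694e-01]), 'dq': array([ 1.76224167e-03,  1.07595724e-03, -3.97961186e-03,  2.44128518e-03,
        1.03727125e-05, -5.22077951e-04]), 'joint_efforts': array([ 2.42668866e-03, -4.12902188e+01, -2.60146147e+01, -2.57045713e-04,
        3.01207794e-03,  3.15439058e-05]), 'tool_pos': array([0.19156063, 0.48853332, 0.23078703]), 'ee_rot': array([ 1.85810479e-01,  9.82585416e-01, -5.57072899e-04, -2.37619404e-04]), 'force': array([0.40652507, 0.79391731, 0.46627881]), 'ft_torque': array([-0.03726838,  0.01629252,  0.041785  ]), 'gripper_width': 0.08558420127293849}
```

View pics/top0.png

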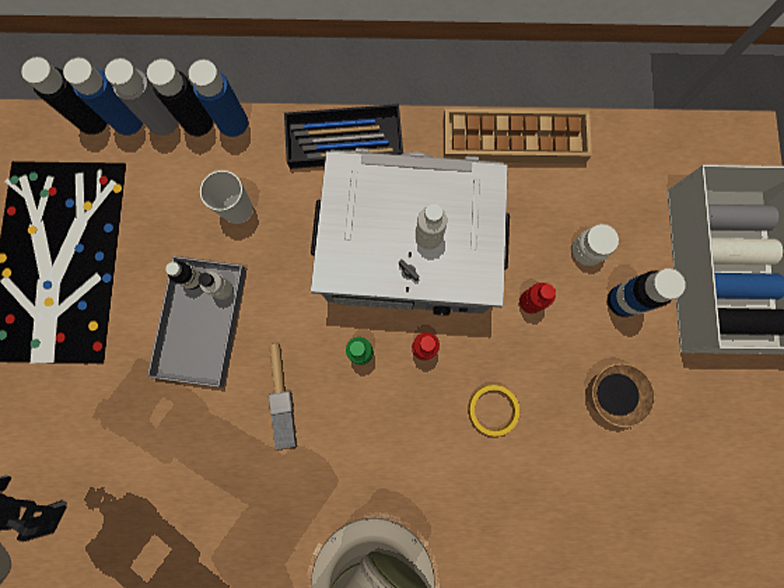

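View pics/side0.png

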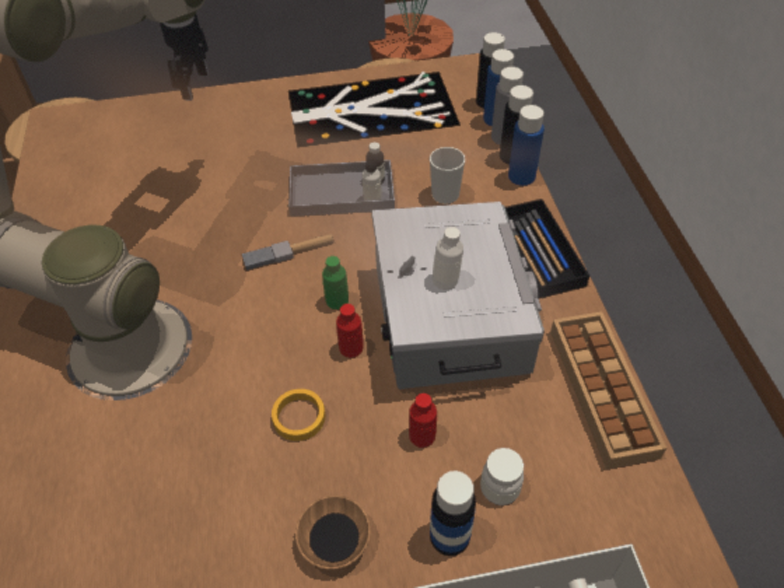

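Top view (1.4x): fastener about (408,270), ridges (409,254)/(407,289), bottle cap (434,213), tray corners (174,258),(245,264),(222,387),(150,377). The side view agrees: bottle cap (452,237), base about (446,282), fastener (407,266).

Run:
```python
from h import *
import pickle
t=pickle.load(open("top0.pkl","rb"));s=pickle.load(open("side0.pkl","rb"))
def P(d,u,v,z): return onz(d,u/1.4,v/1.4,z).round(4)
print("cap top", P(t,434,212,.289),P(s,452,233,.289))
def tri(a,b):
    o1,r1=ray(t,*np.array(a)/1.4);o2,r2=ray(s,*np.array(b)/1.4)
    k=np.linalg.lstsq(np.c_[r1,-r2],o2-o1,rcond=None)[0];p,q=o1+k[0]*r1,o2+k[1]*r2
    return ((p+q)/2).round(4),np.linalg.norm(p-q).round(4)
print("cap tri",tri((434,211),(452,234)),"wing tri",tri((408,269),(407,265)))
print("tray rim",[P(t,u,v,.032)[:2] for u,v in[(174,258),(245,264),(222,387),(150,377)]])
print("cover",[P(t,u,v,z)[:2] for u,v,z in[(328,152,.155),(508,163,.155),(504,306,.168),(313,293,.168)]])
# fastener: dark pixels in the neighbourhood
im=t["image"][170:215,270:312].astype(int); m=(im.max(2)<105).astype(np.uint8)
n,l,st,c=cv2.connectedComponentsWithStats(m)
for i in range(1,n):
    if st[i,4]>=4:
        z=.180 if st[i,4]>40 else .1685
        u,v=c[i]+[270,170]; print(st[i,4],(u,v),P(t,u*1.4,v*1.4,z))
        ys,xs=np.nonzero(l==i); 
        w=np.array([onz(t,x+270,y+170,z)[:2] for x,y in zip(xs,ys)])
        e,V=np.linalg.eigh(np.cov(w.T)); print("  axis ang",np.degrees(np.arctan2(V[1,1],V[0,1])),e)
a=t["image"][160:225,255:330];b=s["image"][140:230,255:365]
save({"image":cv2.resize(a,(450,390),interpolation=2)},"a.png")
H=np.hstack([cv2.resize(a,(450,390),interpolation=2),cv2.resize(b,(330,390),interpolation=2)])
cv2.imwrite("pics/ab.png",H[:,:,::-1])
```

```text
cap top [ 0.615  -0.0905  0.289 ] [ 0.619 -0.094  0.289]
cap tri (array([ 0.6193, -0.0909,  0.2829]), np.float64(0.0014)) wing tri (array([ 0.5494, -0.0549,  0.1797]), np.float64(0.0008))
tray rim [array([0.5972, 0.4046]), array([0.5872, 0.2634]), array([0.3477, 0.2917]), array([0.3644, 0.4298])]
cover [array([0.7698, 0.0915]), array([ 0.7539, -0.2343]), array([ 0.4907, -0.2186]), array([0.5082, 0.106 ])]
110 (np.float64(304.2), np.float64(173.55454545454546)) [ 0.5957 -0.085   0.18  ]
  axis ang 93.83020930399613 [4.10886177e-05 9.72334227e-05]
7 (np.float64(292.42857142857144), np.float64(181.28571428571428)) [ 0.5791 -0.0573  0.1685]
  axis ang 172.46276635259434 [1.54189302e-06 7.75303461e-06]
125 (np.float64(291.368), np.float64(193.336)) [ 0.5469 -0.0548  0.18  ]
  axis ang -135.63987460878226 [2.84773369e-05 1.30339906e-04]
8 (np.float64(290.5), np.float64(206.5)) [ 0.5172 -0.0533  0.1685]
  axis ang -179.47072907679504 [1.62494003e-06 8.38181945e-06]
63 (np.float64(282.6825396825397), np.float64(213.4126984126984)) [ 0.4984 -0.0349  0.18  ]
  axis ang 88.67383365395541 [2.14802221e-06 4.80638677e-04]
```

View pics/ab.png

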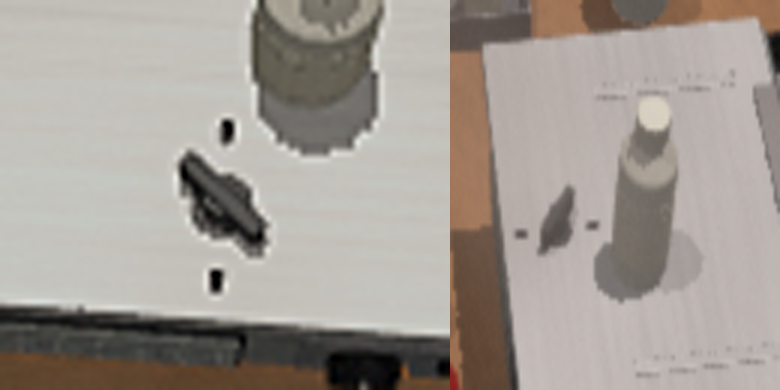

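Fastener axis is at (0.548,-0.055) and the ridge direction is about -3.5°. The wings lie at about +45° in world, so they need about 48° clockwise. Bottle is at about (0.613,-0.091), tray yaw about -6.4°. Moving above the bottle.

>>> {"method": "drive_tool", "body": {"targets": [[0.7,-0.967,0.7,0.14,0],[0.7,-0.967,0.7,0.14,0],[0.7,-0.967,0.7,0.14,0],[0.7,-0.967,0.7,0.14,0],[0.7,-0.967,0.7,0.14,0],[0.7,-0.967,0.7,0.14,0]]}}

```text
clock: 0.6
tool_pos: [0.2997, 0.3409, 0.3396]
ee_rot: [0.042, 0.999, 0.001, 0.003]
force: [-0.9, 0.9, 0.3]
gripper_width: 0.0854
```

>>> {"method": "drive_tool", "body": {"targets": [[0.7,-0.967,0,0,0],[0.7,-0.967,0,0,0],[0.7,-0.967,0,0,0],[0.7,-0.967,0,0,0],[0.7,-0.967,0,0,0],[0.7,-0.967,0,0,0]]}}

```text
clock: 1.1
tool_pos: [0.403, 0.1966, 0.3355]
ee_rot: [0.042, 0.999, -0.0, -0.001]
force: [-0.5, 0.1, -0.8]
gripper_width: 0.0848
```

>>> {"method": "drive_tool", "body": {"targets": [[0.7,-0.967,0,0,0],[0.7,-0.967,0,0,0],[0.7,-0.967,0,0,0],[0.7,-0.967,0,0,0],[0.7,-0.967,0,0,0],[0.7,-0.967,0,0,0]]}}

```text
clock: 1.6
tool_pos: [0.5076, 0.0525, 0.3351]
ee_rot: [0.042, 0.999, 0.0, -0.001]
force: [-0.3, 0.3, -0.8]
gripper_width: 0.0853
```

>>> {"method": "drive_tool", "body": {"targets": [[0.7,-0.967,0,0,0],[0.7,-0.967,0,0,0],[0.7,-0.967,0,0,0],[0.7,-0.967,0,0,0],[0.7,-0.967,0,0,0],[0.7,-0.967,0,0,0],[0.7,-0.967,0,0,0],[0.7,-0.967,0,0,0]]}}

```text
clock: 2.27
tool_pos: [0.6113, -0.0891, 0.3368]
ee_rot: [0.039, 0.999, 0.0, 0.0]
force: [-1.0, 0.6, 0.3]
gripper_width: 0.0852
```

Run:
```python
from h import *
s=get_image("side");save(s,"s1.png",(230,80,400,230),4)
r=read_state();print(r["clock"],r["tool_pos"],r["ee_rot"],r["force"]); print(proj(s,r["tool_pos"]))
```

```text
2.3167 [ 0.61129103 -0.0892033   0.33699453] [3.91452555e-02 9.99233477e-01 7.61966259e-05 3.17878996e-04] [ 0.18144013  0.17913777 -0.92741253]
[320.02432773 150.98660973]
```

View pics/s1.png

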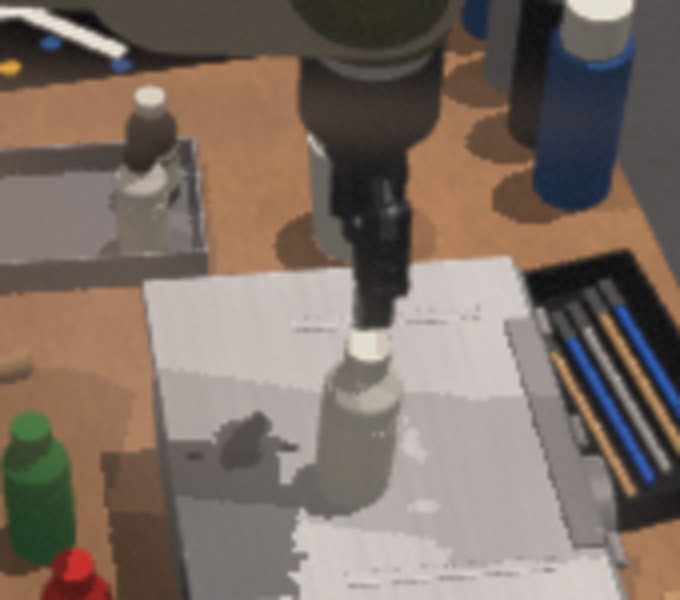

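Gripper sits over the bottle as planned: finger at crop (375,300), cap at (370,345). Descending.

>>> {"method": "drive_tool", "body": {"targets": [[0.02,-0.015,-0.2,0,0],[0.02,-0.015,-0.4,0,0],[0.02,-0.015,-0.55,0,0],[0.02,-0.015,-0.65,0,0],[0.02,-0.015,-0.7,0,0],[0.02,-0.015,-0.74,0,0],[0.02,-0.015,-0.77,0,0],[0.02,-0.015,-0.77,0,0]]}}

```text
clock: 2.98
tool_pos: [0.6147, -0.0933, 0.221]
ee_rot: [0.04, 0.999, -0.0, 0.0]
force: [0.7, -0.4, 0.3]
gripper_width: 0.0857
```

>>> {"method": "drive_tool", "body": {"targets": [[0,0,0,0,0.6],[0,0,0,0,0.8],[0,0,0,0,0.8],[0,0,0,0,0.8],[0,0,0,0,0.8],[0,0,0,0,0.8],[0,0,0,0,0.8],[0,0,0,0,0.8]], "grip_force": 35}}

```text
clock: 3.65
tool_pos: [0.615, -0.0936, 0.2215]
ee_rot: [0.04, 0.999, -0.0, 0.001]
force: [1.0, 0.9, 4.7]
gripper_width: 0.047
```

>>> {"method": "drive_tool", "body": {"targets": [[0,0,0.1,0,0.8],[0,0,0.25,0,0.8],[0,0,0.5,0,0.8],[0,0,0.5,0,0.8],[0,0,0.5,0,0.8]]}}

```text
clock: 4.07
tool_pos: [0.615, -0.094, 0.297]
ee_rot: [0.04, 0.999, -0.001, 0.001]
force: [1.2, -0.2, -3.1]
gripper_width: 0.0473
```

Run:
```python
from h import *
s=get_image("side");save(s,"s2.png",(230,80,400,230),4)
r=read_state();print(r["clock"],r["tool_pos"],r["ee_rot"],r["force"]); print(proj(s,r["tool_pos"]))
```

```text
4.1167 [ 0.61457082 -0.0938498   0.29511938] [ 4.03873715e-02  9.99184018e-01 -2.89528252e-05 -3.97406122e-04] [-0.11524517  0.58006879 -3.02704679]
[321.1341828  164.86087289]
```

View pics/s2.png

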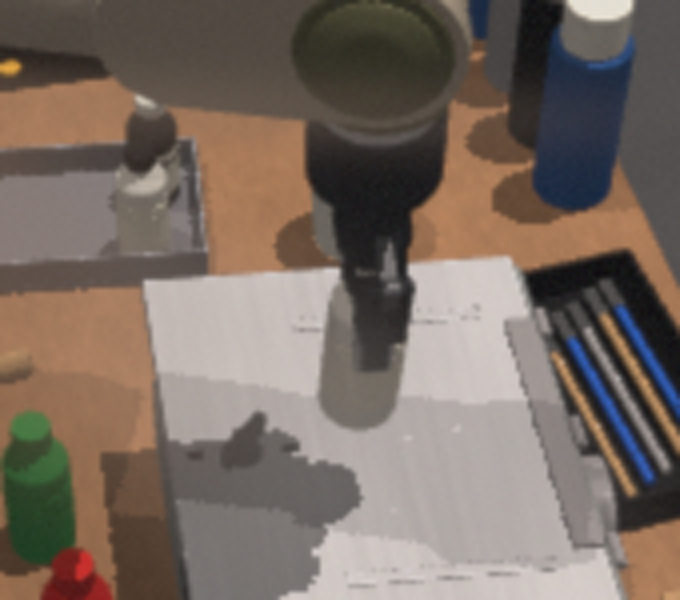

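Bottle is firmly held and only slightly tilted (base at crop (357,415)). Carrying it to the tray.

>>> {"method": "drive_tool", "body": {"targets": [[-0.06,0.15,0,0,0.8],[-0.16,0.4,0,0,0.8],[-0.26,0.65,0,0,0.8],[-0.34,0.85,0,0,0.8],[-0.407,0.99,0,0,0.8]]}}

```text
clock: 4.53
tool_pos: [0.552, 0.0573, 0.294]
ee_rot: [0.04, 0.999, 0.0, -0.002]
force: [0.1, -0.2, -0.6]
gripper_width: 0.0468
```

>>> {"method": "drive_tool", "body": {"targets": [[-0.1,0.25,0,0,0.8],[-0.2,0.5,0,0,0.8],[-0.3,0.75,0,0,0.8],[-0.407,0.99,0,0,0.8]]}}

```text
clock: 4.87
tool_pos: [0.4911, 0.2048, 0.294]
ee_rot: [0.04, 0.999, -0.0, -0.002]
force: [-0.0, 0.0, -1.0]
gripper_width: 0.0473
```

>>> {"method": "drive_tool", "body": {"targets": [[-0.1,0.25,0,0,0.8],[-0.2,0.5,0,0,0.8],[-0.3,0.75,0,0,0.8],[-0.36,0.9,0,0,0.8],[-0.407,0.99,0,0,0.8],[-0.407,0.99,0,0,0.8],[-0.407,0.99,0,0,0.8]]}}

```text
clock: 5.45
tool_pos: [0.431, 0.3518, 0.2942]
ee_rot: [0.04, 0.999, -0.001, -0.001]
force: [-0.7, 0.2, -0.8]
gripper_width: 0.0469
```

>>> {"method": "drive_tool", "body": {"targets": [[0,0,-0.2,0,0.8],[0,0,-0.4,0,0.8],[0,0,-0.6,0,0.8],[0,0,-0.8,0,0.8],[0,0,-0.9,0,0.8],[0,0,-1.0,0,0.8],[0,0,-1.0,0,0.8]]}}

```text
clock: 6.03
tool_pos: [0.4307, 0.3498, 0.1422]
ee_rot: [0.041, 0.999, -0.002, -0.003]
force: [0.3, -0.2, -2.0]
gripper_width: 0.047
```

Run:
```python
from h import *
s=get_image("side");save(s,"s3.png",(190,50,340,200),4)
r=read_state();print(r["clock"],r["tool_pos"],r["force"]); print((proj(s,r["tool_pos"])-[190,50])*4)
```

```text
6.0833 [0.43133803 0.35032591 0.14419981] [-0.25113575 -0.63704588 -1.71198767]
[147.686353   222.99178954]
```

View pics/s3.png

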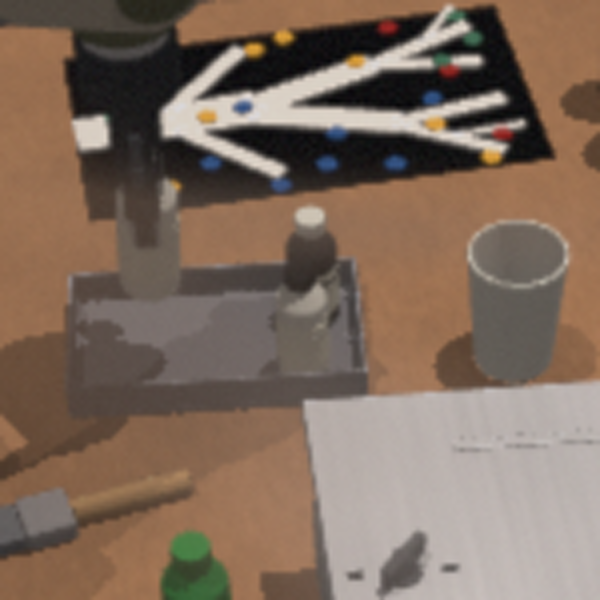

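Bottle hangs above the free end of the tray, base at crop (150,285). Lowering to just above the expected contact height.

>>> {"method": "drive_tool", "body": {"targets": [[0,0,-0.15,0,0.8],[0,0,-0.3,0,0.8],[0,0,-0.4,0,0.8],[0,0,-0.46,0,0.8],[0,0,-0.5,0,0.8],[0,0,-0.5,0,0.8],[0,0,-0.5,0,0.8]]}}

```text
clock: 6.67
tool_pos: [0.4321, 0.3519, 0.0717]
ee_rot: [0.04, 0.999, 0.0, 0.001]
force: [0.1, 0.6, -1.5]
gripper_width: 0.0471
```

>>> {"method": "drive_tool", "body": {"targets": [[0,0,-0.015,0,0.8],[0,0,-0.03,0,0.8],[0,0,-0.03,0,0.8]]}}

```text
clock: 6.92
tool_pos: [0.4316, 0.3518, 0.0664]
ee_rot: [0.04, 0.999, 0.0, 0.0]
force: [0.3, -0.3, -1.8]
gripper_width: 0.047
```

>>> {"method": "drive_tool", "body": {"targets": [[0,0,-0.01,0,0.8],[0,0,-0.02,0,0.8],[0,0,-0.02,0,0.8]]}}

```text
clock: 7.17
tool_pos: [0.432, 0.352, 0.0641]
ee_rot: [0.04, 0.999, 0.0, 0.001]
force: [-0.7, -0.4, 5.2]
gripper_width: 0.0468
```

>>> {"method": "drive_tool", "body": {"targets": [[0,0,-0.01,0,0.8],[0,0,-0.02,0,0.8],[0,0,-0.02,0,0.8]]}}

```text
clock: 7.42
tool_pos: [0.4327, 0.3536, 0.0632]
ee_rot: [0.04, 0.999, 0.002, 0.002]
force: [-3.9, 4.1, 18.9]
gripper_width: 0.0465
```

Contact with the floor at the expected height. Easing off slightly and releasing.

>>> {"method": "drive_tool", "body": {"targets": [[0,0,0.015,0,0.8],[0,0,0.015,0,0.35],[0,0,0.015,0,0.2],[0,0,0.015,0,0],[0,0,0.015,0,0],[0,0,0.015,0,0],[0,0,0.015,0,0],[0,0,0.015,0,0]]}}

```text
clock: 8.08
tool_pos: [0.4316, 0.3518, 0.0625]
ee_rot: [0.04, 0.999, -0.0, -0.0]
force: [0.1, -0.3, 0.1]
gripper_width: 0.0854
```

>>> {"method": "drive_tool", "body": {"targets": [[0,0,0.1,0,0],[0,0,0.25,0,0],[0,0,0.45,0,0],[0,0,0.7,0,0],[0,0,1,0,0],[0,0,1,0,0],[0,0,1,0,0]]}}

```text
clock: 8.67
tool_pos: [0.4324, 0.3523, 0.2151]
ee_rot: [0.04, 0.999, 0.001, 0.002]
force: [0.2, 0.0, -0.6]
gripper_width: 0.0858
```

Run:
```python
from h import *
s=get_image("side");save(s,"s4.png",(190,50,340,200),4)
r=read_state();print(r["clock"],r["tool_pos"],r["force"])
```

```text
8.7167 [0.43162609 0.3518241  0.2128172 ] [-0.12558863  0.46626581 -0.55938279]
```

View pics/s4.png

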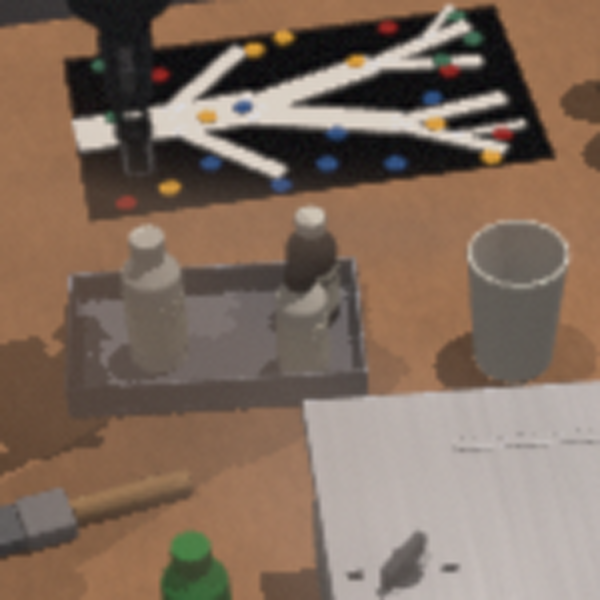

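Bottle stands upright in the tray (base at crop (160,365)) and the small bottles are undisturbed. Moving to the fastener, with the jaws turned across the wings.

>>> {"method": "drive_tool", "body": {"targets": [[0.26,-0.904,0.25,0.15,0],[0.26,-0.904,0.25,0.15,0],[0.26,-0.904,0.25,0.15,0],[0.26,-0.904,0.25,0.15,0],[0.26,-0.904,0.25,0.15,0]]}}

```text
clock: 9.13
tool_pos: [0.4718, 0.2123, 0.2497]
ee_rot: [-0.114, 0.993, -0.001, -0.0]
force: [0.1, 0.1, -0.2]
gripper_width: 0.085
```

>>> {"method": "drive_tool", "body": {"targets": [[0.26,-0.904,0,0.15,0],[0.26,-0.904,0,0.15,0],[0.26,-0.904,0,0.15,0],[0.26,-0.904,0,0.15,0],[0.26,-0.904,0,0.15,0]]}}

```text
clock: 9.55
tool_pos: [0.5101, 0.0769, 0.248]
ee_rot: [-0.268, 0.963, 0.0, -0.002]
force: [-0.5, 0.4, -0.6]
gripper_width: 0.0856
```

>>> {"method": "drive_tool", "body": {"targets": [[0.26,-0.904,0,0.113,0],[0.26,-0.904,0,0.113,0],[0.26,-0.904,0,0.113,0],[0.26,-0.904,0,0.113,0],[0.26,-0.904,0,0.113,0],[0.26,-0.904,0,0.113,0],[0.26,-0.904,0,0.113,0]]}}

```text
clock: 10.13
tool_pos: [0.5482, -0.0537, 0.249]
ee_rot: [-0.383, 0.924, 0.001, -0.001]
force: [-0.4, 0.2, 0.1]
gripper_width: 0.0856
```

Run:
```python
from h import *
s=get_image("side");t=get_image("top");
r=read_state();print(r["clock"],r["tool_pos"],r["ee_rot"],r["force"])
a=cv2.resize(s["image"][140:230,250:350],(400,360),interpolation=2);b=cv2.resize(t["image"][150:240,245:345],(400,360),interpolation=2)
cv2.imwrite("pics/f1.png",np.hstack([a,b])[:,:,::-1])
print((proj(s,r["tool_pos"])-[250,140])*4,(proj(s,[.549,-.055,.166])-[250,140])*4)
```

```text
10.2333 [ 0.54832629 -0.05351584  0.24966485] [-3.82980196e-01  9.23756455e-01  3.45675158e-04 -2.49498723e-04] [-0.02712068  0.16617276  0.00354109]
[160.972797   120.40750548] [162.89283622 211.18472603]
```

View pics/f1.png

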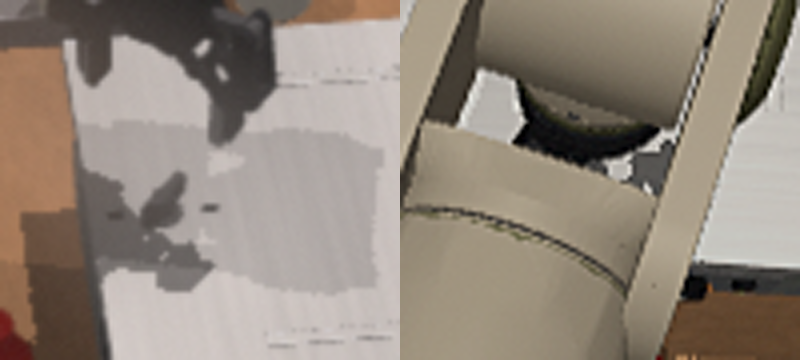

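Fingers straddle the wings across their length (wing at crop (165,205)). Descending and gripping.

>>> {"method": "drive_tool", "body": {"targets": [[0,-0.01,-0.2,0,0],[0,-0.01,-0.35,0,0.2],[0,-0.01,-0.45,0,0.4],[0,-0.01,-0.5,0,0.5],[0,-0.01,-0.5,0,0.5],[0,-0.01,-0.5,0,0.5]]}}

```text
clock: 10.73
tool_pos: [0.5488, -0.056, 0.1757]
ee_rot: [-0.383, 0.924, -0.0, 0.0]
force: [0.1, -0.4, 0.5]
gripper_width: 0.0426
```

>>> {"method": "drive_tool", "body": {"targets": [[0,0,0,0,0.7],[0,0,0,0,0.8],[0,0,0,0,0.9],[0,0,0,0,0.95],[0,0,0,0,0.95],[0,0,0,0,0.95],[0,0,0,0,0.95]], "grip_force": 25}}

```text
clock: 11.32
tool_pos: [0.5488, -0.0565, 0.1754]
ee_rot: [-0.382, 0.924, -0.0, 0.0]
force: [0.5, 0.1, 3.1]
gripper_width: 0.008
```

Width of 8 mm matches the 9 mm wings. Turning clockwise by 48.5°.

>>> {"method": "drive_tool", "body": {"targets": [[0,0,0,-0.045,0.95],[0,0,0,-0.09,0.95],[0,0,0,-0.135,0.95],[0,0,0,-0.18,0.95],[0,0,0,-0.225,0.95],[0,0,0,-0.27,0.95],[0,0,0,-0.315,0.95],[0,0,0,-0.36,0.95],[0,0,0,-0.404,0.95],[0,0,0,-0.404,0.95]]}}

```text
clock: 12.15
tool_pos: [0.5482, -0.0553, 0.1747]
ee_rot: [0.033, 0.999, 0.001, -0.001]
force: [-0.4, 5.9, 1.2]
gripper_width: 0.008
```

>>> {"method": "drive_tool", "body": {"targets": [[0,0,0,0,0.95],[0,0,0,0,0.95],[0,0,0,0,0.95]]}}

```text
clock: 12.4
tool_pos: [0.5482, -0.0553, 0.1747]
ee_rot: [0.031, 1.0, 0.001, -0.001]
force: [-0.5, 6.7, 0.8]
gripper_width: 0.008
```

Run:
```python
from h import *
s=get_image("side")
r=read_state();print(r["clock"],r["tool_pos"],r["ee_rot"],r["force"],r["ft_torque"],r["gripper_width"])
save(s,"f2.png",(250,130,350,230),5)
```

```text
12.45 [ 0.548157   -0.05530011  0.17472155] [ 3.06937345e-02  9.99527928e-01  1.12019670e-03 -7.48996116e-04] [-1.10724057  6.56471673  2.26145038] [ 0.92298859  0.17869381 -0.03325044] 0.008195369702647406
```

View pics/f2.png

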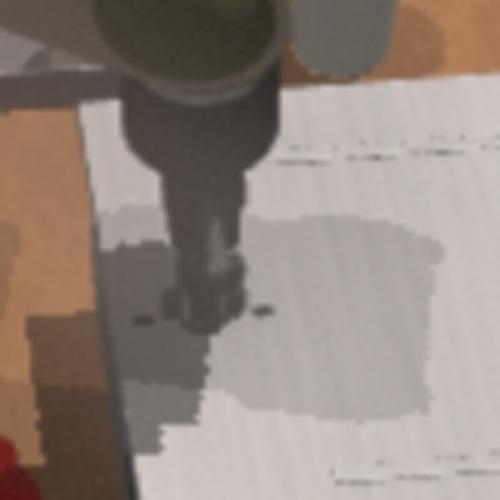

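Wings now line up between the ridges (crop (143,320) to (262,312)). Releasing and checking.

>>> {"method": "drive_tool", "body": {"targets": [[0,0,0,0,0.8],[0,0,0,0,0.6],[0,0,0,0,0.6],[0,0,0,0,0.6],[0,0,0.1,0,0.6],[0,0,0.3,0,0.6],[0,0,0.5,0,0.6],[0,0,0.5,0,0.6]]}}

```text
clock: 13.12
tool_pos: [0.5503, -0.0572, 0.2558]
ee_rot: [0.031, 1.0, -0.001, 0.005]
force: [0.6, 0.3, 0.6]
gripper_width: 0.0341
```

>>> {"method": "drive_tool", "body": {"targets": [[0,0.37,0,0,1],[0,0.37,0,0,1],[0,0.37,0,0,1],[0,0.37,0,0,1],[0,0.37,0,0,1],[0,0.37,0,0,1],[0,0.37,0,0,1],[0,0.37,0,0,1]]}}

```text
clock: 13.78
tool_pos: [0.5486, -0.0016, 0.25]
ee_rot: [0.031, 1.0, -0.0, -0.0]
force: [-0.5, 0.2, -0.1]
gripper_width: 0.0004
```

Run:
```python
from h import *
import pickle
s=get_image("side")
r=read_state();print(r["clock"],r["tool_pos"],r["force"],r["gripper_width"])
save(s,"f3.png",(250,130,350,230),5)
im=s["image"][180:205,272:310].astype(int); m=(im.max(2)<100).astype(np.uint8)
n,l,st,c=cv2.connectedComponentsWithStats(m)
for i in range(1,n):
    if st[i,4]>3:
        w=np.array([onz(s,x+272,y+180,.178)[:2] for y,x in zip(*np.nonzero(l==i))])
        e,V=np.linalg.eigh(np.cov(w.T)); print(st[i,4],w.mean(0),np.degrees(np.arctan(V[1,1]/V[0,1])),e)
```

```text
13.8333 [ 0.54858329 -0.00152342  0.24998741] [ 0.38894717 -0.68588817 -0.23681716] 0.0001597235054317726
83 [ 0.54655281 -0.0593133 ] -6.004573974892364 [2.99944309e-05 1.23270889e-04]
7 [ 0.51524416 -0.06032493] 43.598990193238905 [3.99704771e-06 7.68719075e-06]
8 [ 0.49565107 -0.08078495] 79.7913536029516 [0.00000000e+00 6.50701233e-05]
```

View pics/f3.png

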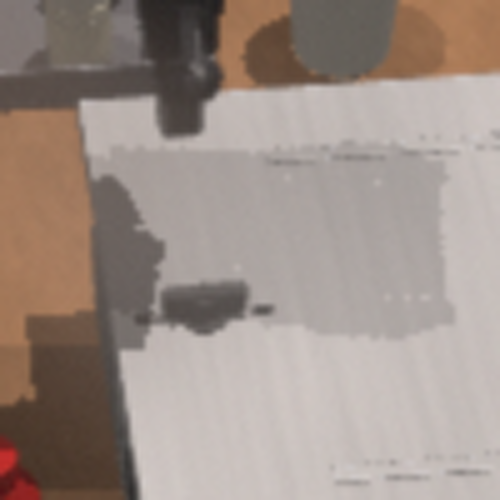

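Fastener is within about 3° of the ridges. Pressing beside it at (0.552,-0.001).

>>> {"method": "drive_tool", "body": {"targets": [[0.02,0.005,-0.15,0,1],[0.02,0.005,-0.3,0,1],[0.02,0.005,-0.4,0,1],[0.02,0.005,-0.48,0,1],[0.02,0.005,-0.53,0,1],[0.02,0.005,-0.53,0,1],[0.02,0.005,-0.53,0,1]]}}

```text
clock: 14.42
tool_pos: [0.5517, -0.0004, 0.1709]
ee_rot: [0.031, 1.0, -0.0, 0.0]
force: [1.1, 0.3, 0.1]
gripper_width: 0.0003
```

>>> {"method": "drive_tool", "body": {"targets": [[0,0,-0.02,0,1],[0,0,-0.04,0,1],[0,0,-0.06,0,1],[0,0,-0.06,0,1],[0,0,-0.06,0,1]]}}

```text
clock: 14.83
tool_pos: [0.5518, -0.0003, 0.162]
ee_rot: [0.031, 1.0, -0.0, 0.0]
force: [-0.0, -0.1, 3.8]
gripper_width: -0.0002
```

>>> {"method": "drive_tool", "body": {"targets": [[0,0,-0.01,0,1],[0,0,-0.02,0,1],[0,0,-0.03,0,1],[0,0,-0.03,0,1],[0,0,-0.03,0,1]]}}

```text
clock: 15.25
tool_pos: [0.5517, -0.0003, 0.1577]
ee_rot: [0.031, 1.0, -0.0, 0.0]
force: [-2.1, 0.0, 7.6]
gripper_width: -0.0001
```

>>> {"method": "drive_tool", "body": {"targets": [[0,0,-0.007,0,1],[0,0,-0.013,0,1],[0,0,-0.02,0,1],[0,0,-0.02,0,1],[0,0,-0.02,0,1]]}}

```text
clock: 15.67
tool_pos: [0.5516, -0.0003, 0.1551]
ee_rot: [0.031, 1.0, -0.0, 0.0]
force: [-4.4, -0.6, 10.8]
gripper_width: -0.0003
```

>>> {"method": "drive_tool", "body": {"targets": [[0,0,-0.005,0,1],[0,0,-0.01,0,1],[0,0,-0.01,0,1],[0,0,-0.01,0,1]]}}

```text
clock: 16.0
tool_pos: [0.5517, -0.0003, 0.1549]
ee_rot: [0.031, 1.0, -0.0, 0.001]
force: [-8.7, -0.5, 20.2]
gripper_width: 0.0
```

The cover is hard against its stop: z stays at 0.155 while the force rises to 20 N. I'll hold for a moment and take a last look.

>>> {"method": "drive_tool", "body": {"targets": [[0,0,0,0,1],[0,0,0,0,1],[0,0,0,0,1],[0,0,0,0,1],[0,0,0,0,1],[0,0,0,0,1]]}}

```text
clock: 16.5
tool_pos: [0.5517, -0.0003, 0.1549]
ee_rot: [0.031, 1.0, -0.0, 0.001]
force: [-8.2, -0.1, 20.4]
gripper_width: -0.0001
```

Run:
```python
from h import *
s=get_image("side")
r=read_state();print(r["clock"],r["tool_pos"],r["force"])
save(s,"end.png",(190,60,390,260),3)
```

```text
16.55 [ 5.51675969e-01 -3.43994276e-04  1.54890325e-01] [-8.44196158  0.40685507 21.00915666]
```

View pics/end.png

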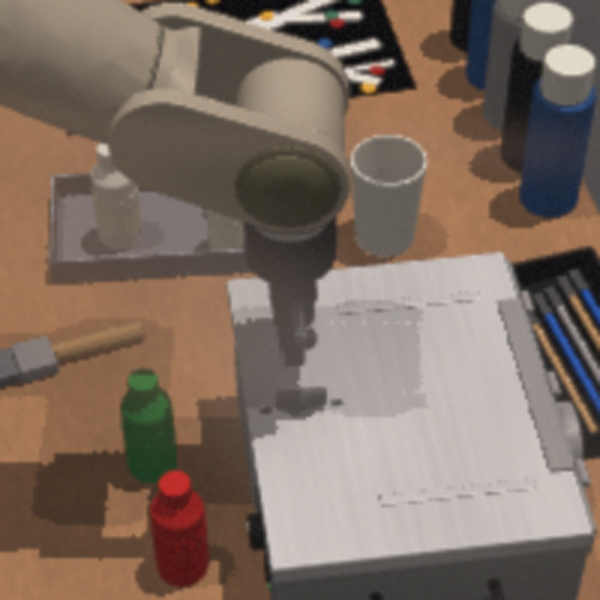

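The cover is shut under the finger, the fastener (crop (300,400)) is still in line, and the bottle stands in the tray at (117,220). Handing in.

```bash
python3 -c "
from bench import *
print(sign_off())"
```

```text
the job is handed in; nothing more can be done
None
```

The job is handed in at about 16.5 s of the 64 s allowed; no verdict was reported.

- **Bottle:** I lifted it off the cover and set it in the free end of the tray. In the last picture it stands upright and let go.
- **Fastener:** I turned it about 48° clockwise. The picture after release shows the wings within about 3° of the ridges (the limit is about 12.6°), and it is not locked.
- **Cover:** I am holding it down at the press point with closed fingers. The fingertip is at 154.9 mm, against 155 mm for fully home. The upward force is steady at 20–21 N, with about 8 N sideways along x.
- **Other things:** I saw none of them disturbed in the side pictures. I took no final picture of the right-hand side (spray can, jar, bowl), where the arm did not go, nor of the tape; one tray bottle was hidden behind the arm in the last view.

No check failed. The one reading to mention is a brief 19 N peak while the bottle was touching down in the tray.

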